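Set the length stop to the sample tile

TASK

Two wooden length gauges lie on the pottery bench; one holds a rectangular sample tile against its end fence, the other a round disc. On the gauge with the rectangular tile, slide the metal stop along the bed until it is up against the tile, then lock it by turning its clamp knob clockwise a quarter turn, so that the knob's bar points along the bed. Leave the tile lying at its fence and do not shift the stop of the other gauge.

Things in the scene. Friction and masses are not known exactly. Their poses are not given: they have to be found in the camera images.
- tile_stop_grip (a point): Pinch point on the knob axis of the stop on the tile's gauge, 72 mm above the table; slides with the stop, does not turn with the knob. x points along the bed to the tile and fence, z up. Stop: aluminium block 44 mm along x, 90 mm across, 18 mm high, slides along x with 2 N friction, pushed or by the held knob; its pushing face is 22 mm ahead of this point. Bed (fixed): wood, 340 x 120 x 18 mm.
- tile_knob (a joint): Angle of this stop's black knob, rad, growing clockwise from above. Upright bar 14 mm thick, 44 mm long, from 48 to 84 mm above the table, on a foot 44 mm in diameter. At 0 the bar lies across the bed (along y), stop free; starts at 0.1 to 0.4. At 1.57 it lies along the bed, stop locked; limit 1.65. Turns with about 0.1 N m, stays where left; clamps from about 0.9 on.
- tile_center (a point): Centre of the loose rectangular fired-clay tile, 90 mm along the bed, 70 mm across, 12 mm thick, flat on the bed (top 30 mm above the table), its far edge within 2 mm of the wooden fence (30 mm high above the bed) at the bed's far end. When the stop touches it, this centre is 67 mm ahead of the stop's knob axis along the bed.
- disc_stop_grip (a point): The same point on the stop of the other, identical gauge, which holds a round clay disc, 80 mm in diameter and 12 mm thick, in place of the tile. This stop is also free to slide, and must not be shifted.
Things that resemble listed ones, but are neither listed nor needed, are in the scene too. What is shaped like the part that bears tile_center but turquoise is not meant.

How it is judged:
On the way, in this order (a step that is already met when the one before it is completed fails the run):
1. the stop is up against the tile (gap under 13 mm) with its knob still unlocked (x of tile_center in the frame of tile_stop_grip between 0.05 and 0.08 m and y of tile_center in the frame of tile_stop_grip between -0.02 and 0.02 m and distance of tile_center from where it was at the start of the episode below 0.02 m and value of joint tile_knob below 0.8 rad), for 0.1 s.
2. the knob is turned clockwise to the locked position (value of joint tile_knob above 1.2 rad), for 0.1 s.
At the end, for the whole second after the job is handed in: The stop stands up against the tile (gap under 13 mm, tile within 20 mm of the stop's middle line and moved less than 20 mm from its start), its knob is locked (bar within about 20 degrees of the direction of the bed) and at rest (x of tile_center in the frame of tile_stop_grip between 0.05 and 0.08 m and y of tile_center in the frame of tile_stop_grip between -0.02 and 0.02 m and distance of tile_center from where it was at the start of the episode below 0.02 m and value of joint tile_knob above 1.2 rad and velocity of joint tile_knob between -0.05 and 0.05 rad/s); the robot touches nothing.
It fails at once if the other gauge's stop is shifted by more than 10 mm (distance of disc_stop_grip from where it was at the start of the episode above 0.01 m).
It fails at once if the tile is lifted or tipped (angle between tile_center's own z axis and vertical above 0.3 rad).
It also fails if it takes over 35 s, if anything falls off the work surface, if the arm or the gripper's body presses on something with over 40 N, if the wrist force passes 120 N, or if a joint passes its speed limit or range.

ROBOT

A 6-joint arm with a two-finger parallel gripper is mounted at the origin on the work surface. World frame = base frame: x ahead of the robot, y to its left, z up, the work surface at z = 0. Lengths are in m, angles in rad, forces in N, time in s.
With the tool pointing down it reaches from about 0.325 to 0.9 m from the base axis. Payload 6.1 kg.
Tool frame: the origin (TCP) lies between the finger pads; the fingertips stand 25 mm ahead of it and the grasp point (between the pads) lies 6 mm ahead of it (env.tips_ahead is the z of the fingertips in the tool frame, in m); z points along the fingers, y is the direction in which the jaws open and shut (so a half turn about z gives the same grasp; the last joint's range is limited). The gripper opens to 87 mm and grips with 3 to 60 N. Pads are 19 mm wide; open, the fingers measure 117 mm over their backs; the gripper's body (75 mm by 190 mm) begins 51 mm behind the grasp point.
Start: joints at [1.133, 0.22, 1.526, -0, 1.395, -0.126], TCP at [0.192, 0.595, 0.221] pointing down, gripper open.
Joint ranges: [-2.98, 2.98], [-0.91, 2.08], [0.09, 2.57], [-1.24, 4.39], [0.2, 2.65], [-2.68, 2.68]. Speed limits (rad/s): [2.57, 2.57, 3.01, 3.14, 3.14, 3.14].

INTERFACE

Orientations are given as a unit quaternion [x, y, z, w].
In Python, from cell import env, solver, viewer, job gives the robot as it stands. Calls block until the motion is done:
- env.movep(position, orientation): joint-space move of the TCP to a pose.
- env.move_linear(position, rot=None, v=0.15, max_force=None): straight line of the TCP; rot=None keeps the orientation; v is the mean speed in m/s. With max_force (N) it stops when the force on the tool has changed by that much, and returns True; else False.
- env.set_joints(angles): joint-space move.
- env.open_gripper() and env.clamp(): open the fingers fully, or close them until they stop; the grip force is fixed at half the most.
- env.dwell(seconds).
- solver.solve_ik(position, orientation): joint angles nearest the present ones, or None.
- viewer.camera(name): name is "scene" or "top" or "wrist"; returns (picture, depth): 480x640x3 uint8, red, green, blue; 480x640 float32, m along the optical axis (not along the pixel's ray), 0 where there is no reading.
- viewer.calibration(name): a dict with "vfov" (degrees; the focal length in pixels is half the picture's height over the tangent of half this angle, whatever the lens; pixels are square), "cx", "cy" (the principal point, pixels), "camera_from_world" (4x4, takes a point from world to camera coordinates). Camera axes: x right, y up, looking along -z (the intrinsics and any distortion apply to the point x, -y, -z); pixel columns grow to the right and rows downward; lengths in m; the calibration is good to about 2 mm. A picture is of the moment at which its call begins: read the wrist's pose just before it. calibration takes no time and is no camera call; for the wrist camera it gives the pose at the moment of the call.
A pose or a line that the arm cannot do raises env.IKError and nothing moves.
- job.close_job(): hands the job in, once; it reports no verdict.
Readings, each from a call of its own:
- env.get_clock(): time.
- env.get_joint_pos(): joint angles.
- env.get_joint_vel(): joint speeds.
- env.get_joint_efforts(): joint torques, N m.
- env.get_tool_pos(): TCP position.
- env.get_tcp_rot(): TCP orientation.
- env.get_wrist_force(): force on the tool from outside, world axes, zero at the start.
- env.get_wrist_torque(): the same for the moment, N m.
- env.get_finger_gap(): opening from 0.0 (shut) to 1.0 (fully open).
Only numpy, scipy, OpenCV 4.12 (cv2) and the standard library are available. Lean on these libraries where they do the work, as an engineer would, in place of code of your own. Each camera call takes 0.05 s, during which the arm holds its last target.

## Working session

There is one attempt and no reset: what is moved stays moved. The work goes in short steps, each a Python script; the robot and the scene stay as the last script left them, time stands still between calls to the robot, and variables do not carry over. Pictures are saved under pics/ and viewed, and the job is handed in when it is done.

```bash
ls; mkdir -p pics
python3 - <<'E'
from cell import env, solver, viewer, job
import cv2, numpy as np
for n in ["scene","top"]:
    p,d=viewer.camera(n); cv2.imwrite(f"pics/{n}0.png",p[:,:,::-1]); np.savez(f"pics/{n}0.npz",p=p,d=d)
    c=viewer.calibration(n); print(n,c); print((d==0).mean())
print(env.get_clock())
E
```

```text
pics
scene {'vfov': 48.509695078019114, 'cx': 315.0660326199183, 'cy': 248.6769348399466, 'camera_from_world': array([[-0.33017176,  0.9436014 ,  0.02455616,  0.19964567],
       [-0.55340926, -0.21458502,  0.80479281,  0.20039058],
       [ 0.76467301,  0.25213025,  0.59304766, -1.52936325],
       [ 0.        ,  0.        ,  0.        ,  1.        ]])}
0.004075520833333333
top {'vfov': 43.65076998196127, 'cx': 322.23671416228984, 'cy': 229.35281306039948, 'camera_from_world': array([[ 0.01855991, -0.99952502,  0.02460204, -0.08583899],
       [ 0.98440106,  0.0225738 ,  0.1744849 , -0.4871633 ],
       [-0.17495738,  0.02097985,  0.98435246, -1.45891481],
       [ 0.        ,  0.        ,  0.        ,  1.        ]])}
0.003880208333333333
0.1
```

View pics/scene0.png

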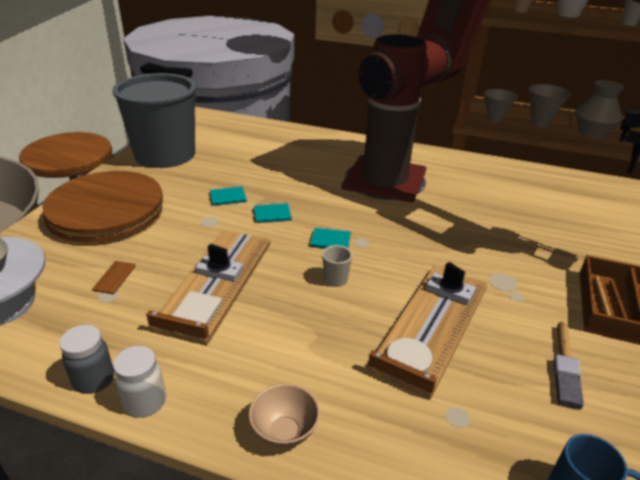

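View pics/top0.png

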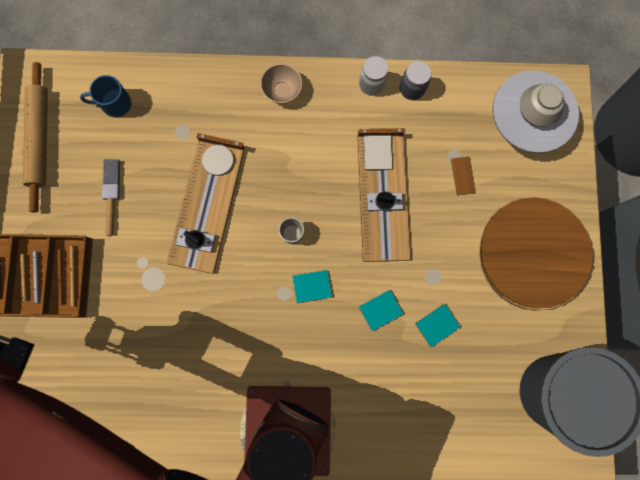

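The scene view shows the tile gauge in the left centre, with its tile at (198,307) and knob at (218,257). In the top view, its tile is at (378,153) and its stop and knob at (385,201). The disc gauge is at (205,205) in the top view. Next I'll segment and measure.

```bash
cat > h.py <<'E'
import numpy as np, cv2
def K(c):
    f=240/np.tan(np.radians(c["vfov"])/2); return f,c["cx"],c["cy"]
def ray(c,uv,z):
    "pixels Nx2 -> world points on plane height z"
    f,cx,cy=K(c); uv=np.atleast_2d(uv).astype(float)
    d=np.c_[(uv[:,0]-cx)/f,-(uv[:,1]-cy)/f,-np.ones(len(uv))]
    T=np.linalg.inv(c["camera_from_world"]); o=T[:3,3]; w=d@T[:3,:3].T
    return o+w*((z-o[2])/w[:,2])[:,None]
def pts(c,d):
    f,cx,cy=K(c); v,u=np.mgrid[:480,:640]
    P=np.stack([(u-cx)/f*d,-(v-cy)/f*d,-d],-1); T=np.linalg.inv(c["camera_from_world"])
    return P@T[:3,:3].T+T[:3,3]
def proj(c,P):
    f,cx,cy=K(c); P=np.atleast_2d(P); q=P@c["camera_from_world"][:3,:3].T+c["camera_from_world"][:3,3]
    return np.c_[cx+f*q[:,0]/-q[:,2], cy-f*q[:,1]/-q[:,2]]
E
python3 - <<'E'
from cell import env, viewer
from h import *
a=np.load("pics/top0.npz"); p,d=a["p"],a["d"]; c=viewer.calibration("top")
X=pts(c,d)
cr=p[110:280,330:440,::-1]; cv2.imwrite("pics/crop0.png",cv2.resize(cr,None,fx=3.4,fy=3.4,interpolation=cv2.INTER_CUBIC))
hsv=cv2.cvtColor(p,cv2.COLOR_RGB2HSV)
for name,(x0,x1,y0,y1) in {"tile":(350,420,120,270),"disc":(160,250,130,280)}.items():
    R=np.zeros((480,640),bool); R[y0:y1,x0:x1]=1
    z=X[...,2]
    knob=R&(hsv[...,2]<60)&(z>0.06)
    print(name,"knob px",knob.sum(), X[knob].mean(0) if knob.any() else None)
    v,u=np.nonzero(knob); print(ray(c,np.c_[u,v],0.084).mean(0), "z hist",np.percentile(z[knob],[5,50,95]))
    r=cv2.minAreaRect(np.c_[u,v].astype(np.float32)); print(r)
    light=R&(hsv[...,1]<70)&(hsv[...,2]>170)&(z<0.045)
    n,l,s,cen=cv2.connectedComponentsWithStats(light.astype(np.uint8))
    for i in range(1,n):
        if s[i,4]>150:
            cc,_=cv2.findContours((l==i).astype(np.uint8),cv2.RETR_EXTERNAL,cv2.CHAIN_APPROX_NONE)
            r=cv2.minAreaRect(cc[0]); b=cv2.boxPoints(r); w=ray(c,b,0.03); print("light",s[i],cen[i],r,"\n",w, w.mean(0), np.linalg.norm(np.diff(w,axis=0),axis=1), "depthz",np.median(z[l==i]))
E
```

```text
tile knob px 132 [ 0.55987335 -0.22861744  0.1025384 ]
[ 0.56407099 -0.23089948  0.084     ] z hist [0.0617651  0.08327773 0.08983915]
((385.669677734375, 197.97511291503906), (13.184385299682617, 17.018619537353516), 70.34617614746094)
light [364 136  28  33 861] [377.59349593 152.08130081] ((377.5, 152.0), (32.0, 27.0), 90.0) 
 [[ 0.74100888 -0.18034589  0.03      ]
 [ 0.7429155  -0.25096426  0.03      ]
 [ 0.65646719 -0.25083286  0.03      ]
 [ 0.6546783  -0.18089663  0.03      ]] [ 0.69876746 -0.21575991  0.03      ] [0.0706441  0.08644841 0.06995911] depthz 0.0311814910183712
disc knob px 108 [0.45216716 0.23551674 0.09615757]
[0.4539838  0.23804244 0.084     ] z hist [0.06897896 0.08414735 0.08981374]
((191.1923065185547, 239.46153259277344), (18.582456588745117, 10.53930377960205), 33.690067291259766)
light [202 145  31  29 692] [216.8265896  159.31647399] ((216.50003051757812, 159.50001525878906), (28.284271240234375, 29.698482513427734), 45.0) 
 [[0.66488607 0.25184965 0.03      ]
 [0.72260106 0.20087725 0.03      ]
 [0.67027758 0.14695678 0.03      ]
 [0.61323354 0.19805358 0.03      ]] [0.66774956 0.19943432 0.03      ] [0.07700133 0.0751343  0.07658267] depthz 0.03093677060968547
```

View pics/crop0.png

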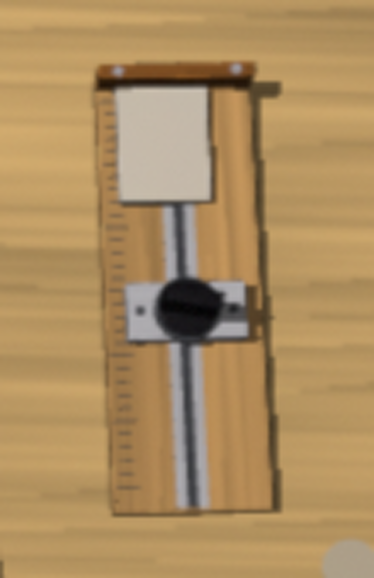

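The zoomed crop shows the tile against its fence at the top and a free stop below it. The knob bar is tilted slightly from straight across. I'll check IK and joint 6 headroom for the grasp, then look with the wrist camera.

```bash
cat >> h.py <<'E'
from scipy.spatial.transform import Rotation as Ro
def down(a):
    "tool down, jaw axis y at yaw a"
    s,c=np.sin(a),np.cos(a)
    return Ro.from_matrix(np.c_[[-s,c,0],[c,s,0],[0,0,-1]]).as_quat()
E
python3 - <<'E'
from cell import env, solver, viewer
from h import *
c=viewer.calibration("top")
b=np.array([[97,90],[113,513],[250,90],[280,510]])/3.4+[330,110]
w=ray(c,b,0.018); print(w)
for i in (0,2): print("yaw",np.arctan2(*(w[i]-w[i+1])[[1,0]]))
print("tool rot",env.get_tcp_rot(), Ro.from_quat(env.get_tcp_rot()).as_matrix().round(3).tolist())
cw=viewer.calibration("wrist"); T=np.linalg.inv(cw["camera_from_world"]); Rt=Ro.from_quat(env.get_tcp_rot()).as_matrix()
print("cam in tool",Rt.T@(T[:3,3]-env.get_tool_pos()), (Rt.T@T[:3,:3]).round(2).tolist(), cw["vfov"])
for a0 in (0,np.pi):
  for a in (0.05,-0.25,-1.0,-1.6,-1.75):
    for p in ([0.56,-0.23,0.078],[0.63,-0.23,0.078],[0.63,-0.23,0.2]):
        q=solver.solve_ik(p,down(a0+a)); print(round(a0+a,2),p,None if q is None else np.round(q,2))
E
```

```text
[[ 0.74346786 -0.16704721  0.018     ]
 [ 0.41474785 -0.18160759  0.018     ]
 [ 0.74666912 -0.28570941  0.018     ]
 [ 0.41970014 -0.30648246  0.018     ]]
yaw 0.04426525233973782
yaw 0.06344688971810254
tool rot [ 1.55251503e-01  9.87874585e-01 -8.45571117e-04 -2.44821963e-04] [[-0.952, 0.307, -0.001], [0.307, 0.952, -0.002], [0.0, -0.002, -1.0]]
cam in tool [ 0.0795739   0.0002981  -0.16236165] [[-0.0, 0.96, 0.29], [1.0, 0.0, 0.0], [-0.0, 0.29, -0.96]] 58.31672933670084
0.05 [0.56, -0.23, 0.078] [-0.52  0.31  1.7  -0.    1.13 -0.57]
0.05 [0.63, -0.23, 0.078] [-0.47  0.45  1.51 -0.    1.18 -0.52]
0.05 [0.63, -0.23, 0.2] [-0.47  0.34  1.42 -0.    1.38 -0.52]
-0.25 [0.56, -0.23, 0.078] [-0.52  0.31  1.7  -0.    1.13 -0.27]
-0.25 [0.63, -0.23, 0.078] [-0.47  0.45  1.51 -0.    1.18 -0.22]
-0.25 [0.63, -0.23, 0.2] [-0.47  0.34  1.42 -0.    1.38 -0.22]
-1.0 [0.56, -0.23, 0.078] [-0.52  0.31  1.7  -0.    1.13  0.48]
-1.0 [0.63, -0.23, 0.078] [-0.47  0.45  1.51 -0.    1.18  0.53]
-1.0 [0.63, -0.23, 0.2] [-0.47  0.34  1.42 -0.    1.38  0.53]
-1.6 [0.56, -0.23, 0.078] [-0.52  0.31  1.7  -0. 
[... 484 characters left out ...]
] [-0.47  0.34  1.42 -0.    1.38  2.62]
2.89 [0.56, -0.23, 0.078] None
2.89 [0.63, -0.23, 0.078] None
2.89 [0.63, -0.23, 0.2] None
2.14 [0.56, -0.23, 0.078] [-0.52  0.31  1.7  -0.    1.13 -2.66]
2.14 [0.63, -0.23, 0.078] [-0.47  0.45  1.51 -0.    1.18 -2.61]
2.14 [0.63, -0.23, 0.2] [-0.47  0.34  1.42 -0.    1.38 -2.61]
1.54 [0.56, -0.23, 0.078] [-0.52  0.31  1.7  -0.    1.13 -2.06]
1.54 [0.63, -0.23, 0.078] [-0.47  0.45  1.51 -0.    1.18 -2.01]
1.54 [0.63, -0.23, 0.2] [-0.47  0.34  1.42 -0.    1.38 -2.01]
1.39 [0.56, -0.23, 0.078] [-0.52  0.31  1.7  -0.    1.13 -1.91]
1.39 [0.63, -0.23, 0.078] [-0.47  0.45  1.51 -0.    1.18 -1.86]
1.39 [0.63, -0.23, 0.2] [-0.47  0.34  1.42 -0.    1.38 -1.86]
```

Run:
```python
from cell import env, solver, viewer
from h import *
env.movep([0.61,-0.225,0.28],down(0.055)); env.dwell(0.3)
c=viewer.calibration("wrist"); p,d=viewer.camera("wrist")
np.savez("pics/w1.npz",p=p,d=d,**c); cv2.imwrite("pics/w1.png",p[:,:,::-1]); print(env.get_clock(),env.get_tool_pos(), c)
```

```text
3.675 [ 0.61006945 -0.22481139  0.27999949] {'vfov': 58.31672933670084, 'cx': 326.29564373990513, 'cy': 238.00998651079087, 'camera_from_world': array([[ 9.98517299e-01,  5.44343608e-02,  3.22050727e-04,
        -5.98057409e-01],
       [-5.19587512e-02,  9.54836760e-01, -2.92552645e-01,
         2.98705410e-01],
       [-1.62324221e-02,  2.92102143e-01,  9.56249364e-01,
        -3.71006137e-01],
       [ 0.00000000e+00,  0.00000000e+00,  0.00000000e+00,
         1.00000000e+00]])}
```

View pics/w1.png

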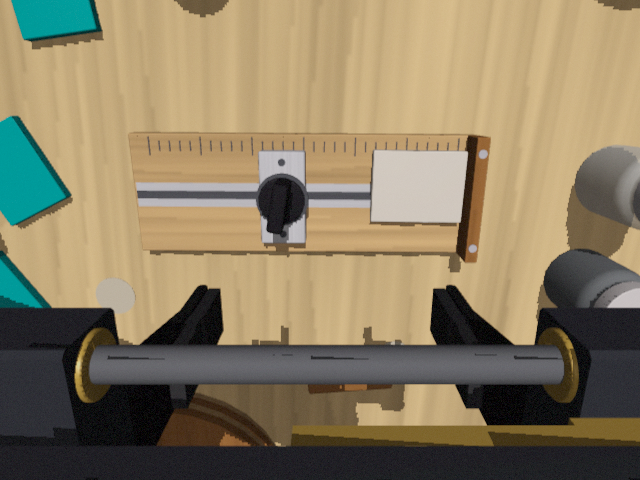

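The wrist view shows the bed nearly level in the picture. The stop spans columns 260-305, with the knob at (280,205). The tile lies at x 372-467, y 150-222, and the fence is at x≈475. The bar is turned slightly clockwise from straight across, so it is unlocked. Next I'll measure from this view.

Run:
```python
from h import *
a=np.load("pics/w1.npz"); p,d=a["p"],a["d"]; c={k:a[k] for k in a if k not in "pd"}
X=pts(c,d); hsv=cv2.cvtColor(p,cv2.COLOR_RGB2HSV)
R=np.zeros((480,640),bool); R[125:265,125:480]=1
def rect(m,z,n):
    cc,_=cv2.findContours(m.astype(np.uint8),cv2.RETR_EXTERNAL,cv2.CHAIN_APPROX_NONE)
    k=max(cc,key=cv2.contourArea)[:,0]
    w=ray(c,k,z)[:,:2]; r=cv2.minAreaRect(((w*1000)).astype(np.float32)); print(n,len(k),"center mm",np.round(r[0],1),"size",np.round(r[1],1),"ang",round(r[2],2)); return r
light=R&(hsv[...,1]<70)&(hsv[...,2]>150)
for z,u0,n in ((0.03,340,"tile"),):
    m=light.copy(); m[:,:u0]=0; m[:,480:]=0
    m=cv2.morphologyEx(m.astype(np.uint8),cv2.MORPH_OPEN,np.ones((25,25)))
    rect(m,z,n); print("depth z",np.median(X[m>0][:,2]))
m=R&(hsv[...,1]<70)&(hsv[...,2]>120); m[:,:250]=0; m[:,318:]=0
m=cv2.morphologyEx(cv2.morphologyEx(m.astype(np.uint8),cv2.MORPH_CLOSE,np.ones((61,5))),cv2.MORPH_OPEN,np.ones((25,25)))
cv2.imwrite("pics/m1.png",m*255)
rect(m,0.036,"stop")
top=R&(X[...,2]>0.076)&(X[...,2]<0.095)&(hsv[...,2]<90); top[:,:240]=0; top[:,330:]=0
print("top n",top.sum(),np.percentile(X[top],[2,50,98],axis=0))
rect(top,0.084,"bar top"); 
bed=R&(hsv[...,1]>70)&(abs(X[...,2]-0.018)<0.006)
bed=cv2.morphologyEx(bed.astype(np.uint8),cv2.MORPH_CLOSE,np.ones((5,5)))
# bed long edges
for rows in ((125,145,"up"),(235,262,"low")):
    pass
zz=X[...,2]
E=[]
for u in range(160,450,5):
    col=(zz[:,u]>0.010)&R[:,u]; v=np.nonzero(col)[0]
    E.append((u,v.min(),v.max()))
E=np.array(E)
for j in (1,2):
    w=ray(c,E[:,[0,j]],0.018); f=np.polyfit(w[:,0],w[:,1],1); r=w[:,1]-np.polyval(f,w[:,0]); ok=abs(r)<0.002; f=np.polyfit(w[ok,0],w[ok,1],1); print("bed edge yaw",np.arctan(f[0]),"y at .6",np.polyval(f,.6),ok.sum())
v=X[top][:,:2]; C=np.cov(v.T); e,V=np.linalg.eigh(C); print("bar axis deg",np.degrees(np.arctan2(V[1,1],V[0,1])))
cr=p[140:260,240:340,::-1]; cv2.imwrite("pics/crop1.png",cv2.resize(cr,None,fx=5,fy=5,interpolation=cv2.INTER_CUBIC))
```

```text
tile 320 center mm [ 699.4 -213.7] size [88.9 69.9] ang 2.32
depth z 0.029153213799720468
stop 106 center mm [ 588.3 -226.7] size [28.2 23.3] ang 3.12
top n 811 [[ 0.56164488 -0.25137427  0.07858586]
 [ 0.56961628 -0.22983995  0.08271326]
 [ 0.57724729 -0.21015743  0.08441803]]
bar top 121 center mm [ 569.6 -230.4] size [44.2 14.1] ang 82.41
bed edge yaw 0.047353301636246035 y at .6 -0.1702197897600744 58
bed edge yaw 0.04654509255846849 y at .6 -0.2888918872337369 54
bar axis deg 82.92238628031683
```

View pics/crop1.png

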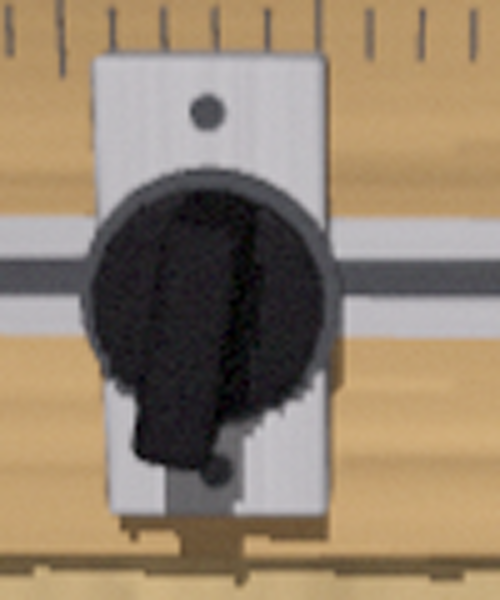

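View pics/m1.png

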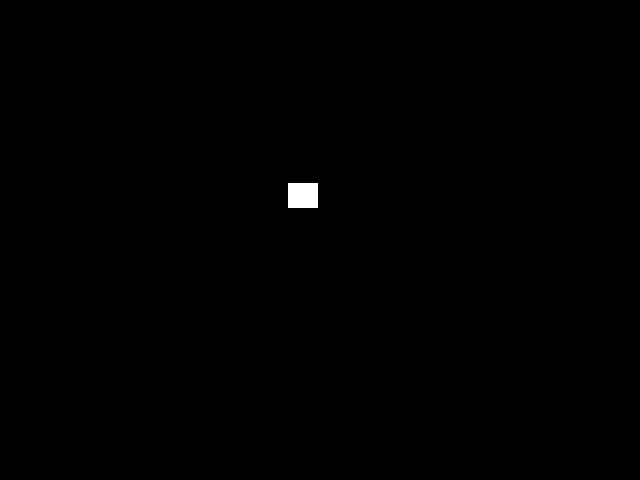

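The bar top measures 44.2 x 14.1 mm, which matches the spec. Its centre is (569.6, -230.4) mm. Bed yaw is 0.047 rad and knob angle about 0.175 rad. The slide to contact comes out at about 63 mm. Now I'll grasp the knob.

Run:
```python
from cell import env, solver, viewer
from h import *
a=np.load("pics/w1.npz"); c={k:a[k] for k in a if k not in "pd"}
print("stop centre",ray(c,np.array([[95,55],[325,50],[110,515],[328,515]])/5+[240,140],.036).mean(0))
o=down(-0.127)
env.movep([.5696,-.2304,.16],o)
print(env.move_linear([.5696,-.2304,.078],v=0.1,max_force=15))
print(env.get_tool_pos(),env.get_wrist_force())
env.clamp(); env.dwell(0.2)
print(env.get_finger_gap()*87,env.get_tool_pos(),env.get_wrist_force(),env.get_wrist_torque(),env.get_joint_pos(),env.get_clock())
p,d=viewer.camera("scene"); cv2.imwrite("pics/s2.png",p[180:360,100:340,::-1].repeat(3,0).repeat(3,1))
```

```text
stop centre [ 0.5697887  -0.23077362  0.036     ]
False
[ 0.57023678 -0.2307409   0.07883441] [-0.21174098  0.09500515  0.27400781]
13.417400341069927 [ 0.56937612 -0.23024693  0.07790578] [-1.68926284  0.68450385  1.46748058] [ 0.12583692  0.42144822 -0.04676601] [-5.12614111e-01  3.33373374e-01  1.67230646e+00  7.35514527e-06
  1.13653617e+00 -3.85629721e-01] 6.6
```

View pics/s2.png

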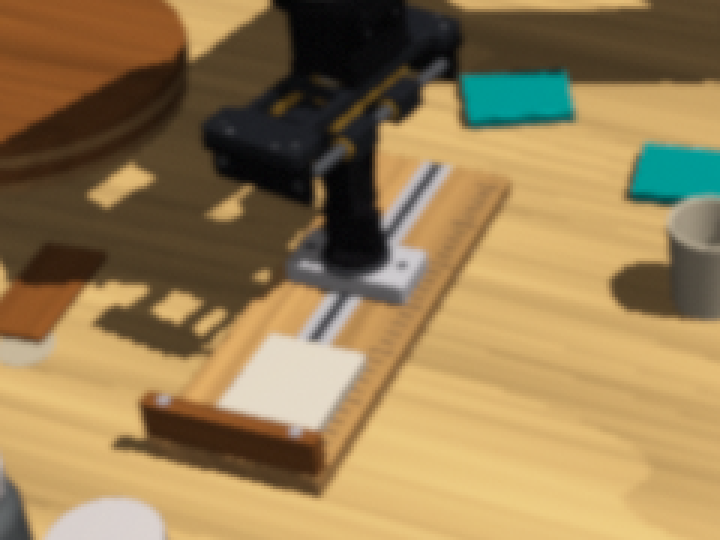

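The view shows the bar held: the fingers are on the knob at (355,230) and the gap is 13.4 mm, matching the 14 mm bar. The tile is still at its fence. Now I'll slide the stop 62.5 mm along the bed.

Run:
```python
from cell import env, solver, viewer
from h import *
t=np.array([.5696,-.2304,.078]); y=0.047; t[:2]+=0.0625*np.array([np.cos(y),np.sin(y)])
print(env.move_linear(t,v=0.05,max_force=15)); env.dwell(0.3)
print(t,env.get_tool_pos(),env.get_wrist_force(),env.get_wrist_torque(),env.get_finger_gap()*87,env.get_clock())
for n in ("scene","top"):
    p,d=viewer.camera(n); np.savez(f"pics/{n}3.npz",p=p,d=d)
    q=p[180:360,100:340] if n=="scene" else p[110:280,320:450]
    cv2.imwrite(f"pics/{n}3.png",cv2.resize(q[:,:,::-1],None,fx=3,fy=3,interpolation=cv2.INTER_CUBIC))
```

```text
False
[ 0.63203098 -0.22746358  0.078     ] [ 0.63216364 -0.22733883  0.07798109] [ 0.71070919  4.02129554 -1.65304602] [ 0.62361501 -0.05121872  0.01139962] 13.168158476395668 8.35
```

View pics/scene3.png

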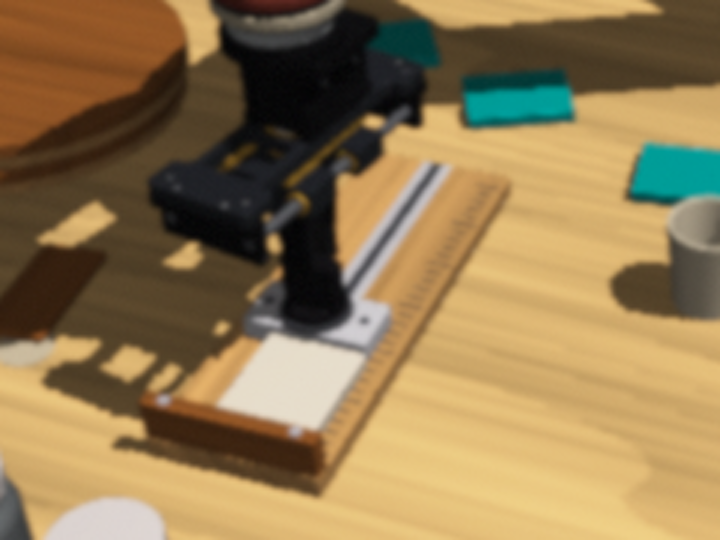

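View pics/top3.png

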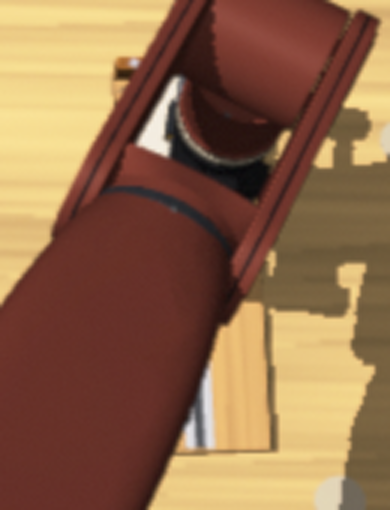

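The scene view shows the stop right against the tile, with their edges meeting at (320,345), and the tile still flat at the fence. The arm hides the stop in the top view. Now I'll turn the knob clockwise about the tool axis, in steps.

Run:
```python
from cell import env, solver, viewer
from h import *
p0=env.get_tool_pos(); j0=np.array(env.get_joint_pos())
yaw=lambda: (lambda m: np.arctan2(m[1,1],m[0,1]))(Ro.from_quat(env.get_tcp_rot()).as_matrix())
print("yaw",yaw())
for k in (0.35,0.7,1.05,1.39):
    q=j0.copy(); q[5]+=k; env.set_joints(q)
    print(k,"knob~",0.047-yaw(),env.get_wrist_force().round(1),env.get_wrist_torque().round(2),(env.get_tool_pos()-p0).round(4),round(env.get_finger_gap()*87,1),env.get_clock())
env.dwell(0.3)
print("knob~",0.047-yaw(),env.get_wrist_force(),env.get_wrist_torque())
p,d=viewer.camera("scene"); cv2.imwrite("pics/s4.png",cv2.resize(p[180:360,100:340,::-1],None,fx=3,fy=3,interpolation=cv2.INTER_CUBIC))
```

```text
yaw -0.12702369696059843
0.35 knob~ 0.5205900033815153 [ 1.6  3.3 -1.3] [ 0.43 -0.29 -0.13] [ 0.0002 -0.0001  0.    ] 13.4 8.875
0.7 knob~ 0.8688655565188887 [ 2.6  2.4 -2.7] [ 0.33 -0.23 -0.08] [ 0.     -0.0003 -0.    ] 13.6 9.3
1.05 knob~ 1.218230904423464 [ 3.1  0.  -2.1] [ 0.05 -0.37 -0.01] [ 0.0002 -0.0005  0.    ] 13.7 9.725
1.39 knob~ 1.5579024225706435 [ 3.4 -0.8 -3.4] [-0.44 -0.41 -0.03] [ 0.0002 -0.0007  0.0001] 13.3 10.1417
knob~ 1.5624685425412137 [ 2.52675592 -3.40519892 -2.64343508] [-0.702547   -0.56750197  0.02792452]
```

View pics/s4.png

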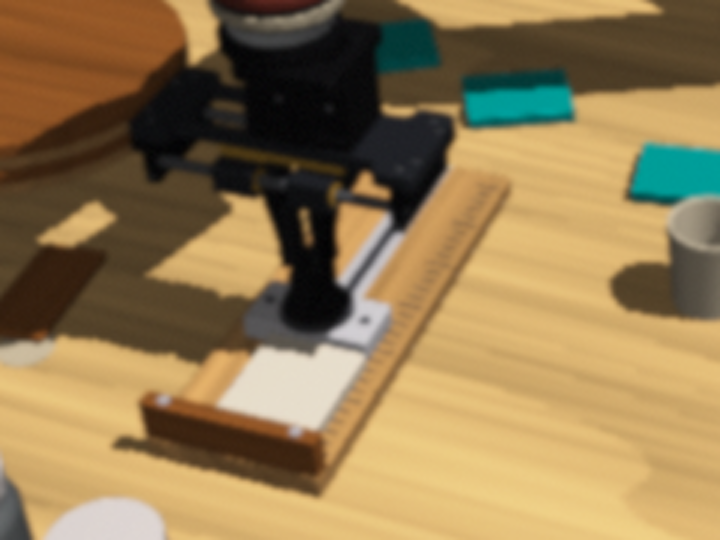

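The view shows the gripper turned a quarter turn, with the bar along the bed. The stop is still against the tile at (320,348). I'll release, raise the arm and check from above.

Run:
```python
from cell import env, solver, viewer
from h import *
env.open_gripper(); t=env.get_tool_pos()
print(env.move_linear([t[0],t[1],.2],v=0.12))
env.movep([0.61,-0.225,0.28],down(0.055)); env.dwell(0.3)
c=viewer.calibration("wrist"); p,d=viewer.camera("wrist"); cv2.imwrite("pics/w5.png",p[:,:,::-1])
X=pts(c,d); hsv=cv2.cvtColor(p,cv2.COLOR_RGB2HSV)
R=np.zeros((480,640),bool); R[125:265,125:480]=1
top=R&(X[...,2]>0.076)&(X[...,2]<0.095)&(hsv[...,2]<90)
m=(R&(hsv[...,1]<70)&(hsv[...,2]>150)); m[:,:371]=0
m=cv2.morphologyEx(m.astype(np.uint8),cv2.MORPH_OPEN,np.ones((25,25)))
C=[]
for k,z in ((top.astype(np.uint8),.084),(m,.03)):
    cc,_=cv2.findContours(k,cv2.RETR_EXTERNAL,cv2.CHAIN_APPROX_NONE); b=max(cc,key=cv2.contourArea)[:,0]
    r=cv2.minAreaRect((ray(c,b,z)[:,:2]*1000).astype(np.float32)); print(r); C.append(np.array(r[0]))
D=C[1]-C[0]; y=.047; print("tile in stop frame",D[0]*np.cos(y)+D[1]*np.sin(y),-D[0]*np.sin(y)+D[1]*np.cos(y),env.get_wrist_force(),env.get_clock())
# other gauge, before/after
p,d=viewer.camera("top"); p0=np.load("pics/top0.npz")["p"]
df=cv2.absdiff(p,p0).max(2)[215:265,165:230]; print("disc stop diff",df.mean(),df.max())
cv2.imwrite("pics/top5.png",p[:,:,::-1])
```

```text
False
((631.8741455078125, -226.9961700439453), (41.977455139160156, 13.985590934753418), 3.0834765434265137)
((699.6520385742188, -213.48751831054688), (88.30948638916016, 69.17591094970703), 3.0839998722076416)
tile in stop frame 68.33771906893185 10.309345887649648 [ 0.618909   -0.96978109  0.56073342] 14.775
disc stop diff 45.813538461538464 57
```

View pics/w5.png

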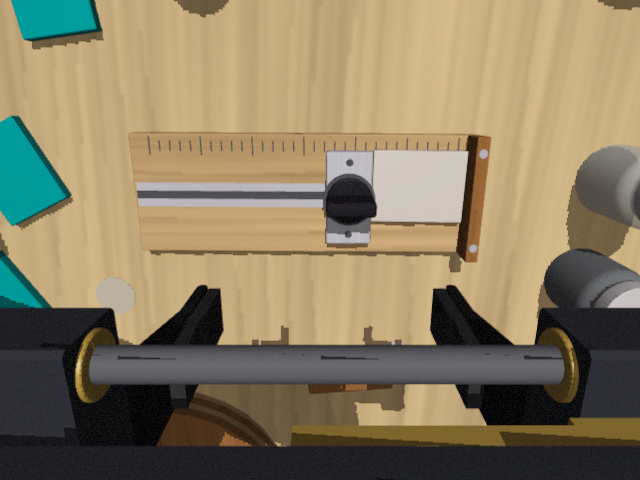

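View pics/top5.png

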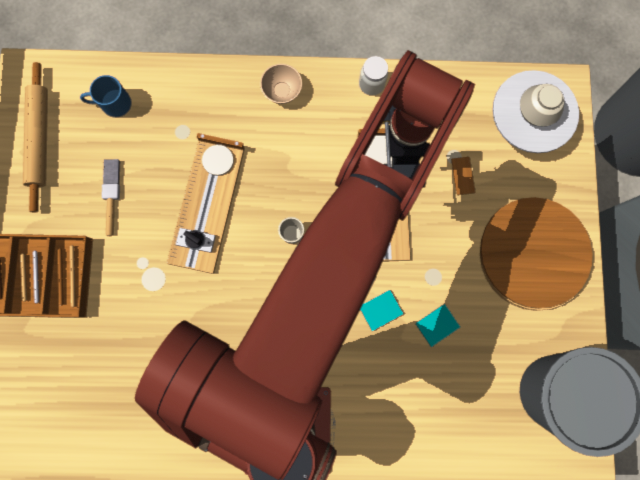

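The wrist view shows the stop touching the tile at x≈372, with the knob bar lying along the bed at (350,203). In the top view the disc gauge's stop is still at (195,240). The picture is evenly brighter, which explains the pixel difference there. Handing in.

```bash
python3 -c "
from cell import job
print(job.close_job())"
```

```text
the job is handed in; nothing more can be done
None
```

I gripped the knob bar on the tile's gauge, slid the stop 62.5 mm until it was up against the tile, and turned the knob clockwise to lock it. I then let go, raised the arm clear and handed the job in at about 15 s on the robot's clock. The hand-in gives no verdict.

Last checks, from the wrist camera after release:
- **Stop and tile:** the tile centre is 68.3 mm ahead of the knob axis, which leaves a gap of about 1 mm. It sits 10.3 mm off the stop's middle line, within the 20 mm allowed, and was already about that far off at the start.
- **Tile position:** it moved less than 1 mm and lies flat at its fence.
- **Knob:** the bar is within about 0.5° of the bed direction, so the knob is at about 1.56 rad.
- **Other gauge:** its stop is at the same pixel position as at the start. My automatic before/after picture comparison there came out large (mean 46) and proved nothing. I put that down to the picture being evenly brighter, so this check was by eye only.

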